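# Nest-box check with an inspection mirror

## Task

Check the old nest box for the camera: pull its sliding lid open by the knob, then take the inspection mirror out of the tool rack and hold it, handle upright, above the open box so that the camera, which looks level across the box, sees the eggs in the nest reflected in the glass. The middle of the glass belongs right above the eggs and level with the lens, the glass turned squarely to the camera and clear of the box; finish still holding the mirror steady in the gripper, and leave the camera and the other things on the bench where they stand.

Things in the scene. Friction and masses are not known exactly. Their poses are not given: they have to be found in the camera images.
- camera: small dark green-black wildlife camera (74 mm wide) on a three-legged mini tripod, 211 mm tall, loose; origin on the bench under it, z up; it looks level along its own -x (lens barrel on that side), straight across the middle of the nest box. Its tripod feet reach 63 mm from the origin
- lens (a point): centre of the camera's lens front, 185 mm above the bench, 29.5 mm along the camera's -x from its origin; axes as the camera's, so the line of sight is its -x
- sight (a point): at the lens, a frame turned so that its z axis points half way between straight down and back towards the camera (the camera's +x): the direction that the glass has to face to turn the camera's level line of sight straight down
- nest_box: wooden nest box, fixed to the bench, 150 (x) x 140 (y) x 146 mm tall, walls 12 mm, entrance hole with a steel plate in its front face (-x side); origin on the bench under the middle of the nest, which is the middle of the box; z up
- eggs (a point): middle of the four pale blue eggs in the nest inside the box, right above the box's origin, 30 mm above the bench
- lid_knob (a point): grip height of the round dark wooden knob (25 mm across, 34 mm tall, narrower at its foot) near the front end of the box's plywood top; this point is 24 mm above the lid's surface and 10 mm below the knob's top; it moves with the lid
- lid (a joint): travel of the sliding lid, in m: 0 closed, 0.115 fully open, at first shut or up to 0.02 ajar; it slides level along the box's -x (towards the entrance-hole side), stays where it is left, and takes about 1.5 N
- tool_rack: wooden tool rack, fixed, 120 (x) x 200 (y) x 215 mm tall, open to its -x front; origin on the bench under its middle, z up. Its ledge (12 mm thick, top 190 mm above the bench) has two slots, 11 mm wide, open to the front: the mirror hangs in the one at y = -45 mm, a yellow screwdriver (fixed, top 282 mm above the bench) in that at y = +45 mm
- mirror_handle (a point): grip point of the inspection mirror (about 140 g): centre of its upright red handle, 16 x 16 mm square, 70 mm tall, sides along this point's x and y, z up. The handle ends 34 mm above; below, a round black guard (26 mm across, underside 42 mm below this point) rests on the rack's ledge, and a steel stem goes down to the head
- glass (a point): centre of the mirror's glass (76 x 66 mm, black frame), 137 mm straight below mirror_handle on the line of the handle; z is the way the glass faces: 45 degrees below level, towards mirror_handle's -x. The head reaches 31 mm above and below this point when the handle is upright
- mirror: the whole mirror; origin on the handle's line under the guard, 42 mm below mirror_handle, same axes
- paint_tin: red paint tin, 77 mm across, 76 mm tall; bystander
- glass_jar: empty clear glass jar, 75 mm across, 87 mm tall; bystander
- dibber: wooden dibber with a steel point, 196 mm long, lying on the bench; bystander
- slot_mouth (a point): front end of the mirror's slot, on top of the ledge's front edge; axes as the rack's. The slot runs 40 mm back from here along +x; the mirror's stem hangs 25 mm back. Taken out, the mirror travels along the rack's -x; its wide head must go at least 60 mm that way before it can be raised past the ledge

How it is judged:
By the outcome, as a careful person would: the job done as asked, in the order asked, and still so for the second after the job is handed in, while the arm keeps its last pose, push and grip.
It also fails if it takes over 58 s, if anything falls off the work surface, if the arm or the gripper's body presses on something with over 40 N, if the wrist force passes 120 N, or if a joint passes its speed limit or range.

## Robot

A 6-joint arm with a two-finger parallel gripper is mounted at the origin on a cart in front of the work surface, level with it; the furniture and walls round the work are solid. World frame = base frame: x ahead of the robot, y to its left, z up, the work surface at z = 0. Lengths are in m, angles in degrees, forces in N, time in s.
With the tool pointing down it reaches from about 0.35 to 0.875 m from the base axis. Payload 15.5 kg.
Tool frame: the origin (TCP) lies midway between the tips of the shut fingers; the grasp point (between the pads) lies 19 mm behind it (grip_depth is the distance from the TCP to the grasp point, in m); z points along the fingers, y is the line along which they close (so a half turn about z gives the same grasp; the last joint's range is limited). The gripper opens to 85 mm and grips with 20 to 120 N. Pads are 22 mm wide; open, the fingers measure 114 mm over their backs; the gripper's body (76 mm by 85 mm) begins 54 mm behind the grasp point. The pads swing forward as they close: fully open they stand 13 mm farther back than shut.
Start: joints at [64.085, 28.281, 77.091, -0, 74.628, -5.472], TCP at [0.218, 0.586, 0.231] pointing down, gripper open.
Joint ranges: [-166.48, 166.48], [-47.26, 123.95], [12.59, 153.08], [-70.14, 250.14], [6.76, 159.57], [-176.63, 176.63]. Speed limits (degrees/s): [108.29, 108.29, 147.25, 172.46, 172.46, 172.46].

## Interface

Orientations are given as [roll, pitch, yaw] about the fixed x, y, z axes, in that order (R = Rz(yaw) Ry(pitch) Rx(roll)).
In Python, from station import get_obs, snapshot, job_done, outline_of, grip_depth gives the robot as it stands.
- The arm moves only by the tool carry_out, never from a script. Its arguments are lists of equal length, an entry for each row: "dp": the shift along the tool's x, y, z in units of 30 mm (1.0 is 30 mm), a list of three; "angular": the turn, a rotation vector about the tool's x, y, z in units of 6 degrees (1.0 is 6 degrees), a list of three; "hand": the gripper's target within -1 to 1 (fully open at 1, half-way at 0, shut at -1). In form: {"dp": [[x, y, z], ...], "angular": [[wx, wy, wz], ...], "hand": [hand, ...]}. A call has 1 to 10 rows; each row is the pose to reach, as a shift and turn from the pose commanded when the call began, along the tool's axes at that moment; what a row does not reach only later rows make up. A row lasts 1/12 s, in which the tool goes at most 41.7 mm and 7.16 degrees, less where a joint would pass 70% of its speed; a pose out of reach is approached as far as the arm can. A call with a gripper value outside its range is refused whole. The fingers move at their own pace and stop on an object; "squeeze" is the grip in N (left out, the last holds). Time passes only in rows, so rows that repeat a pose let the fingers close. It gives the time, the measured TCP pose, the force, the opening and the grip force at its end, in the units of the state.
- get_obs(): the state, without advancing time (a new reading comes with each control period).
- snapshot(name): name is "scene" or "top"; returns a dict with "color" (420x560x3 uint8, red, green, blue), "vertical_fov" (degrees; the focal length in pixels is half the picture's height over the tangent of half this angle, whatever the lens; pixels are square), "cx", "cy" (the principal point, pixels), "pose" (4x4, takes a point from camera to world coordinates). Camera axes: x right, y up, looking along -z (the intrinsics and any distortion apply to the point x, -y, -z); pixel columns grow to the right and rows downward; lengths in m; the calibration is good to about 2 mm. A picture is of the moment at which its call begins. There is no depth.
- job_done(): hands the job in; it is judged then, once.
Trained networks look in a picture, given as the dict that the camera call returned (one of the last four; its "shot" number tells which), for a name from the list of things; names that differ only in an ending like _2 or _b are one class to them, and where a whole thing is asked for, a point or a joint stands for the part that bears it (a point fixed in the world has none). Each returns a list of dicts, best first, with "conf" (0 to 1); they miss things now and then, are a little off and sometimes report something else, mostly with a low value. They report only what shows in the picture. A call takes as long as a camera call.
- outline_of(picture, label): "region" (420x560 bool, what is visible of it) and "xy" ([column, row] in pixels, amid what is visible of it).
The state is a dict: "time_s": time; "joints": joint angles; "qvel": joint speeds; "joint_efforts": joint torques, N m; "ee_pos": TCP position; "tcp_rot": TCP orientation; "contact_force": force on the tool from outside, world axes, zero at the start; "wrist_torque": the same for the moment, N m; "gripper_width": opening from 0.0 (shut) to 1.0 (fully open); "grip_force": force on a finger pad.
Only numpy, scipy, OpenCV 4.12 (cv2) and the standard library are available. Lean on these libraries where they do the work, as an engineer would, in place of code of your own. Each camera call takes 0.05 s, during which the arm holds its last target. There are 200 camera calls.

## Working session

There is one attempt and no reset: what is moved stays moved. The work goes in short steps, Python scripts to look and compute and a tool call to move; the robot and the scene stay as the last step left them, time stands still between calls to the robot, and variables do not carry over. Pictures are saved under pics/ and viewed, at most 10 in all, crops included, and the job is handed in when it is done.

Besides the shell and the picture viewer there is one more tool, called after "Call:" as name(argument=value, ...) on one line, values as JSON. carry_out: Moves the arm, as the interface text tells. Its arguments: {"type":"object","properties":{"dp":{"type":"array","items":{"type":"array","items":{"type":"number"}}},"angular":{"type":"array","items":{"type":"array","items":{"type":"number"}}},"hand":{"type":"array","items":{"type":"number"}},"squeeze":{"type":"number"}},"required":["dp","angular","hand"]}

```bash
mkdir -p pics; ls; cat > h.py <<'E'
import numpy as np, cv2
from station import get_obs, snapshot, job_done, outline_of, grip_depth
def save(p,n): cv2.imwrite('pics/'+n,cv2.cvtColor(p['color'],cv2.COLOR_RGB2BGR))
def f(p): return p['color'].shape[0]/2/np.tan(np.radians(p['vertical_fov'])/2)
def proj(p,X):
    X=np.atleast_2d(X); P=np.array(p['pose']); c=(X-P[:3,3])@P[:3,:3]
    return np.c_[p['cx']+f(p)*c[:,0]/-c[:,2], p['cy']-f(p)*c[:,1]/-c[:,2]]
def ray(p,uv):
    P=np.array(p['pose']); d=np.array([(uv[0]-p['cx'])/f(p),-(uv[1]-p['cy'])/f(p),-1.])
    return P[:3,3],P[:3,:3]@d
def atz(p,uv,z):
    o,d=ray(p,uv); return o+d*(z-o[2])/d[2]
E
python3 - <<'E'
from h import *
print(get_obs()); print(grip_depth)
for n in ('scene','top'):
    p=snapshot(n); save(p,n+'0.png'); print(n,{k:v for k,v in p.items() if k!='color'})
    for l in ['camera','nest_box','lid_knob','tool_rack','mirror_handle','mirror','eggs','paint_tin','glass_jar','dibber']:
        try: print(l,[(round(r['conf'],2),np.round(r['xy'],1).tolist(),int(r['region'].sum())) for r in outline_of(p,l)[:2]])
        except Exception as e: print(l,e)
E
```

```text
pics
{'time_s': 0.0, 'joints': array([ 6.40855457e+01,  2.83164933e+01,  7.71289687e+01, -1.15835602e-03,
        7.46279849e+01, -5.47110970e+00]), 'qvel': array([-0.06242084, -0.04690211, -0.01893719, -0.01362695, -0.01616317,
       -0.11233638]), 'joint_efforts': array([ 5.98202132e-05, -8.82122469e+01, -3.83890057e+01, -2.47749194e-04,
        9.54616786e-03,  8.40036682e-05]), 'ee_pos': array([0.21813241, 0.58529823, 0.23067193]), 'tcp_rot': array([-1.79926781e+02, -5.89127107e-03,  1.59556959e+02]), 'contact_force': array([-0.29927376,  0.18083131, -0.18352347]), 'wrist_torque': array([ 0.02998811,  0.05031315, -0.02896298]), 'grip_force': 0.0, 'gripper_width': 0.9985077419210955}
0.0187
scene {'vertical_fov': 55.66393903947289, 'cx': 275.41477830418063, 'cy': 206.68502334626965, 'pose': array([[ 0.52786389,  0.64567614, -0.55178078, -0.05141043],
       [-0.84914726,  0.41464468, -0.32713717, -0.41712159],
       [ 0.0175683 ,  0.64122704,  0.76715008,  1.00436953],
       [ 0.        ,  0.        ,  0.        ,  1.        ]]), 'shot': 1}
camera [(0.58, [253.8, 194.4], 935)]

[... 461 characters left out ...]
795452408653, 'pose': array([[-0.00415573,  0.9937685 , -0.11138626,  0.37737209],
       [-0.99998433, -0.00454768, -0.00326501, -0.03998933],
       [-0.00375121,  0.11137095,  0.99377182,  1.68886689],
       [ 0.        ,  0.        ,  0.        ,  1.        ]]), 'shot': 2}
camera [(0.77, [261.2, 203.1], 586)]
nest_box [(0.7, [348.7, 205.4], 2684)]
lid_knob [(0.73, [350.5, 214.3], 1591)]
tool_rack [(0.82, [166.4, 227.2], 3295), (0.19, [229.0, 257.4], 537)]
mirror_handle [(0.49, [181.5, 240.3], 150), (0.28, [261.2, 203.2], 484)]
mirror [(0.57, [179.1, 237.0], 110)]
eggs [(0.55, [347.1, 209.0], 2743)]
paint_tin [(0.75, [402.9, 242.4], 579)]
glass_jar []
dibber [(0.98, [227.3, 259.3], 516)]
```

```bash
python3 - <<'E'
import cv2
a=cv2.imread('pics/scene0.png')[130:370,110:430]; cv2.imwrite('pics/sc.png',cv2.resize(a,(800,600),interpolation=3))
a=cv2.imread('pics/top0.png')[140:290,110:430]; cv2.imwrite('pics/tc.png',cv2.resize(a,(800,375),interpolation=3))
E
```

```text
(no output)
```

View pics/sc.png

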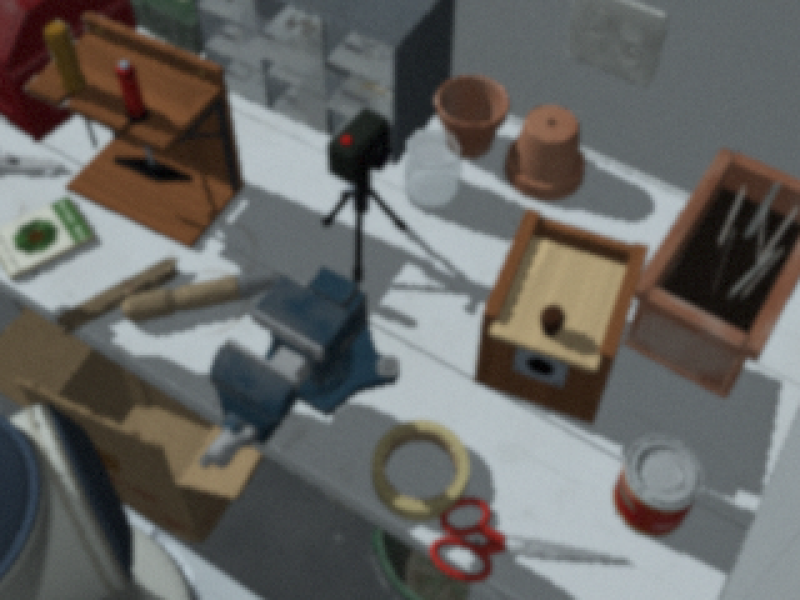

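View pics/tc.png

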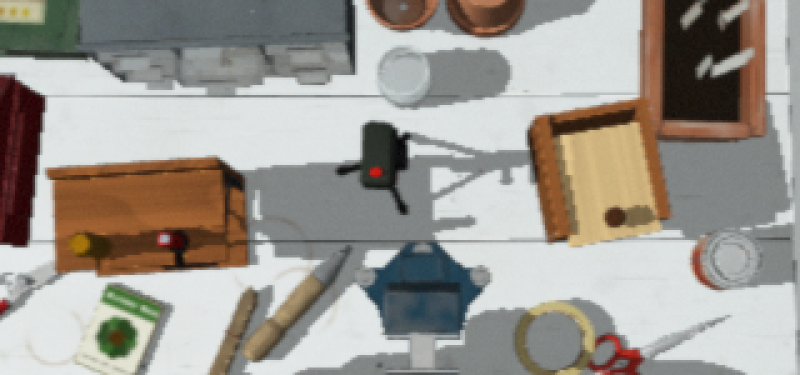

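The scene view shows the rack at the left, with the red handle at about crop (130,90). The tripod camera is at (360,150), and the lid knob is at about (551,320), which is full-image (330,258). In the top view the knob is at about (615,217) and the mirror handle at (172,240). The camera's barrel points right, towards the box.

```bash
cat > m.py <<'E'
from h import *
from scipy.optimize import minimize, least_squares
S=4
def hullmask(pts,cuts=None):
    m=np.zeros((420*S,560*S),np.uint8); h=cv2.convexHull((np.array(pts)*S+S/2-.5).astype(np.float32))
    cv2.fillConvexPoly(m,np.round(h).astype(np.int32),1); return m>0
def place(x,y,th,L):
    c,s=np.cos(th),np.sin(th); return L@np.array([[c,s,0],[-s,c,0],[0,0,1]])+[x,y,0]
def box(x0,x1,y0,y1,z0,z1): return np.array([[a,b,c] for a in(x0,x1) for b in(y0,y1) for c in(z0,z1)],float)
def fit(L,views,x0):
    ms=[]
    for p,r in views:
        c=np.argwhere(cv2.morphologyEx(r.astype(np.uint8),cv2.MORPH_OPEN,np.ones((3,3)))>0)[:,::-1]
        c=np.vstack([c+d for d in ([.5,.5],[-.5,.5],[.5,-.5],[-.5,-.5])]); ms.append((p,hullmask(c)))
    def cost(q):
        s=0
        for p,m in ms:
            k=hullmask(proj(p,place(*q,L))); s+=1-(k&m).sum()/(k|m).sum()
        return s
    r=min((minimize(cost,[x0[0],x0[1],t],method='Nelder-Mead',options=dict(initial_simplex=[[x0[0],x0[1],t],[x0[0]+.03,x0[1],t],[x0[0],x0[1]+.03,t],[x0[0],x0[1],t+.15]],xatol=1e-4,fatol=1e-4)) for t in (x0[2]-.15,x0[2]+.1)),key=lambda r:r.fun)
    return r.x,r.fun
def tri(obs):
    A=np.zeros((3,3));b=np.zeros(3)
    for p,uv in obs:
        o,d=ray(p,uv); d/=np.linalg.norm(d); M=np.eye(3)-np.outer(d,d); A+=M; b+=M@o
    return np.linalg.solve(A,b)
E
python3 - <<'E'
from m import *
P=[snapshot('scene'),snapshot('top')]
def reg(l,k=0): return [(p,outline_of(p,l)[k]['region']) for p in P]
print('box0',atz(P[1],(347,209),.146),'rack0',atz(P[1],(166,227),.19))
v=reg('eggs'); b,c=fit(box(-.075,.075,-.07,.07,0,.146),v,(*atz(P[1],(347,209),.146)[:2],.15)); print('box',b,np.degrees(b[2]),c)
for p,r in v:
    c0=np.argwhere(r); print(c0.min(0),c0.max(0), np.round(proj(p,place(*b,box(-.075,.075,-.07,.07,.146,.146)[::2]))).tolist())
v=reg('tool_rack'); q,c=fit(box(-.06,.06,-.1,.1,0,.215),v,(*atz(P[1],(166,227),.19)[:2],0.05)); print('rack',q,np.degrees(q[2]),c)
# red handle
H=[]
for p in P:
    hsv=cv2.cvtColor(p['color'],cv2.COLOR_RGB2HSV)
    u,w=(162,165) if p is P[0] else (179,236)
    m=(((hsv[...,0]<8)|(hsv[...,0]>170))&(hsv[...,1]>150)&(hsv[...,2]>60)); k=np.zeros_like(m); k[w-22:w+22,u-15:u+15]=1
    a=np.argwhere(m&k); print('red',len(a),a.mean(0)[::-1],a.min(0)[::-1],a.max(0)[::-1]); H.append((p,a.mean(0)[::-1]))
h=tri(H); print('handle tri',h,[proj(p,h)-x for p,x in H])
C=[]
for p,l in ((P[0],'camera'),(P[1],'camera')):
    r=outline_of(p,l)[0]['region'].astype(np.uint8); r=cv2.morphologyEx(r,cv2.MORPH_OPEN,np.ones((9,9)))
    a=np.argwhere(r); print('cam',len(a),a.mean(0)[::-1],cv2.minAreaRect(a[:,::-1].astype(np.float32))); C.append((p,a.mean(0)[::-1]))
h=tri(C); print('cam',h,[proj(p,h)-x for p,x in C])
kn=[(P[0],(330.4,258)),(P[1],(110+615/2.5,140+217/2.5))]; h=tri(kn); print('knob',h,[proj(p,h)-x for p,x in kn])
for l in('paint_tin','glass_jar'):
    p=P[0]; r=outline_of(p,l); print(l, r and atz(p,r[0]['xy'],.04))
# overlay
ims=[]
for p in P:
    im=cv2.cvtColor(p['color'],cv2.COLOR_RGB2BGR); im=cv2.resize(im,None,fx=2.5,fy=2.5,interpolation=3)
    for qq,L in((b,box(-.075,.075,-.07,.07,0,.146)),(q,box(-.06,.06,-.1,.1,0,.215))):
        X=proj(p,place(*qq,L))
        for i in range(8):
            for j in(1,2,4):
                if not i&j: cv2.line(im,*[tuple(int(t) for t in X[n]*2.5+1) for n in(i,i|j)],(0,255,0),1)
    ims.append(im[330:330+560,275:1075] if p is P[0] else im[350:710,275:1075])
cv2.imwrite('pics/o0.png',ims[0]);cv2.imwrite('pics/o1.png',ims[1])
E
```

```text
box0 [ 0.54493616 -0.2371498   0.146     ] rack0 [0.48960785 0.2986954  0.19      ]
box [ 0.55457146 -0.24994454  0.1749883 ] 10.02609126908675 0.11997595758475277
[214 300] [298 369] [[356.0, 273.0], [303.0, 254.0], [370.0, 228.0], [321.0, 212.0]]
[179 321] [238 378] [[379.0, 226.0], [333.0, 234.0], [369.0, 178.0], [324.0, 186.0]]
rack [0.49336506 0.29877785 0.06221379] 3.564587566902997 0.07935782471613795
red 105 [161.31428571 165.23809524] [156 157] [167 173]
red 22 [176.63636364 235.81818182] [173 232] [181 238]
handle tri [0.46209137 0.25849264 0.22890041] [array([[-0.3369693,  0.0359058]]), array([[ 0.22314282, -0.2332048 ]])]
cam 548 [253.90693431 187.88868613] ((253.5, 188.0), (28.0, 23.0), 90.0)
cam 0 [nan nan] ((0.0, 0.0), (0.0, 0.0), 0.0)
cam [nan nan nan] [array([[nan, nan]]), array([[nan, nan]])]
knob [ 0.48995185 -0.26123816  0.15739609] [array([[ 0.14144548, -0.00744467]]), array([[-0.10241357,  0.06044371]])]
paint_tin [ 0.44206029 -0.41567154  0.04      ]
glass_jar [ 0.68085069 -0.01354625  0.04      ]<stdin>:20: RuntimeWarning: Mean of empty slice.
  ret = um.true_divide(
```

View pics/o0.png

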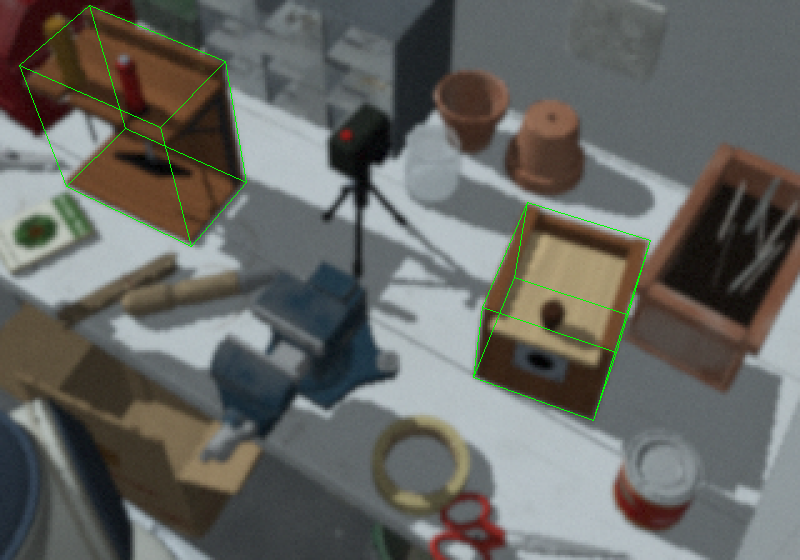

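View pics/o1.png

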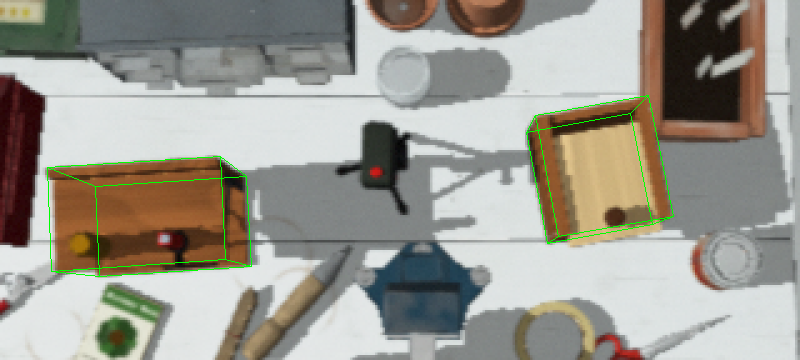

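Both box fits lie on the picture edges, and the knob comes out centred in the box frame, so the fits agree. Next I plan the approach to the knob.

```bash
cat > g.py <<'E'
import sys; from h import *
from scipy.spatial.transform import Rotation as R
def plan(*wps,start=None):
    o=get_obs(); p,r=o['ee_pos'],R.from_euler('xyz',o['tcp_rot'],degrees=True)
    if start: p,r=np.array(start[:3]),R.from_euler('xyz',[180,0,start[3]],degrees=True)
    for w in wps:
        t=R.from_euler('xyz',[180,0,w[3]],degrees=True); d=r.inv().apply(np.array(w[:3])-p); a=(r.inv()*t).as_rotvec(degrees=True)
        print(w,'dp',np.round(d/.03,2).tolist(),'ang',np.round(a/6,2).tolist(),'rows>=%.1f'%max(np.linalg.norm(d)/.0417,np.linalg.norm(a)/7.16)); p,r=np.array(w[:3]),t
E
python3 - <<'E'
from g import *
plan((.33,.2,.30,130),(.45,-.18,.30,100),(.490,-.261,.19,100),(.490,-.261,.149,100))
E
```

```text
(0.33, 0.2, 0.3, 130) dp [-7.98, -10.74, -2.29] ang [-0.0, 0.0, 4.93] rows>=9.8
(0.45, -0.18, 0.3, 100) dp [-12.27, -5.08, -0.0] ang [0.0, -0.0, 5.0] rows>=9.6
(0.49, -0.261, 0.19, 100) dp [-2.89, 0.84, 3.67] ang [0.0, 0.0, 0.0] rows>=3.4
(0.49, -0.261, 0.149, 100) dp [0.0, -0.0, 1.37] ang [0.0, 0.0, 0.0] rows>=1.0
```

Call:
carry_out(dp=[[-7.98,-10.74,-2.29],[-7.98,-10.74,-2.29],[-7.98,-10.74,-2.29],[-7.98,-10.74,-2.29],[-7.98,-10.74,-2.29],[-7.98,-10.74,-2.29],[-7.98,-10.74,-2.29],[-7.98,-10.74,-2.29],[-7.98,-10.74,-2.29],[-7.98,-10.74,-2.29]], angular=[[0,0,4.93],[0,0,4.93],[0,0,4.93],[0,0,4.93],[0,0,4.93],[0,0,4.93],[0,0,4.93],[0,0,4.93],[0,0,4.93],[0,0,4.93]], hand=[1,1,1,1,1,1,1,1,1,1])

```text
time_s: 2.43
ee_pos: [0.3302, 0.1977, 0.3007]
tcp_rot: [180.0, 0.0, 130.0]
contact_force: [1.3, 0.0, 0.4]
gripper_width: 1.002
grip_force: 0.0
```

Call:
carry_out(dp=[[-12.27,-5.08,0],[-12.27,-5.08,0],[-12.27,-5.08,0],[-12.27,-5.08,0],[-12.27,-5.08,0],[-12.27,-5.08,0],[-12.27,-5.08,0],[-12.27,-5.08,0],[-12.27,-5.08,0],[-12.27,-5.08,0]], angular=[[0,0,5],[0,0,5],[0,0,5],[0,0,5],[0,0,5],[0,0,5],[0,0,5],[0,0,5],[0,0,5],[0,0,5]], hand=[1,1,1,1,1,1,1,1,1,1])

```text
time_s: 3.27
ee_pos: [0.4506, -0.1839, 0.3]
tcp_rot: [180.0, 0.1, 99.9]
contact_force: [-0.3, 1.6, 0.2]
gripper_width: 1.001
grip_force: 0.0
```

```bash
python3 - <<'E'
from g import *
o=get_obs();print(o['time_s'],o['ee_pos'],o['tcp_rot'],o['joints'])
plan((.490,-.261,.21,100),(.490,-.261,.150,100))
E
```

```text
3.2667 [ 0.45058914 -0.18386417  0.30001979] [1.79966056e+02 6.95614407e-02 9.98721849e+01] [-2.92099719e+01  1.31011568e+01  9.00961408e+01 -3.34912764e-02
  7.67325022e+01 -3.90745112e+01]
(0.49, -0.261, 0.21, 100) dp [-2.75, 0.85, 3.0] ang [0.01, 0.01, -0.02] rows>=3.0
(0.49, -0.261, 0.15, 100) dp [0.0, -0.0, 2.0] ang [0.0, 0.0, 0.0] rows>=1.4
```

Call:
carry_out(dp=[[-2.75,0.85,1.5],[-2.75,0.85,3],[-2.75,0.85,3],[-2.75,0.85,3.3],[-2.75,0.85,3.8],[-2.75,0.85,4.4],[-2.75,0.85,5.0],[-2.75,0.85,5.0],[-2.75,0.85,5.0]], angular=[[0,0,0],[0,0,0],[0,0,0],[0,0,0],[0,0,0],[0,0,0],[0,0,0],[0,0,0],[0,0,0]], hand=[1,1,1,1,1,1,1,1,1])

```text
time_s: 4.02
ee_pos: [0.4889, -0.2565, 0.1497]
tcp_rot: [-179.9, -0.1, 100.0]
contact_force: [-0.4, -0.9, 0.5]
gripper_width: 1.001
grip_force: 0.0
```

```bash
python3 - <<'E'
from g import *
p=snapshot('scene'); im=cv2.cvtColor(p['color'],cv2.COLOR_RGB2BGR)[180:330,230:430]; cv2.imwrite('pics/k.png',cv2.resize(im,(800,600),interpolation=3))
E
```

```text
(no output)
```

View pics/k.png

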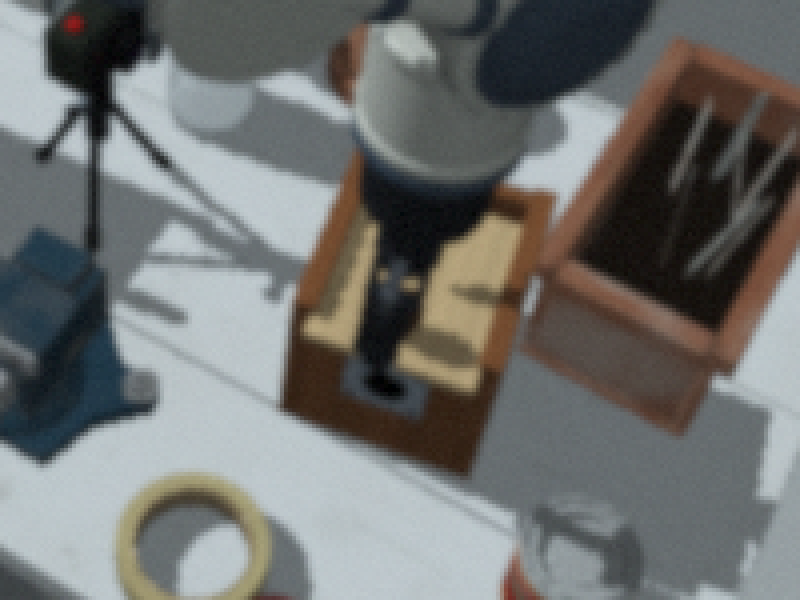

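The knob is hidden between the open fingers, which straddle it at about crop (390,310). I'll shift 4 mm and close.

Call:
carry_out(dp=[[-0.14,0,0],[-0.14,0,0],[-0.14,0,0],[-0.14,0,0],[-0.14,0,0],[-0.14,0,0],[-0.14,0,0],[-0.14,0,0],[-0.14,0,0],[-0.14,0,0]], angular=[[0,0,0],[0,0,0],[0,0,0],[0,0,0],[0,0,0],[0,0,0],[0,0,0],[0,0,0],[0,0,0],[0,0,0]], hand=[0,-1,-1,-1,-1,-1,-1,-1,-1,-1], squeeze=30)

```text
time_s: 4.9
ee_pos: [0.4901, -0.2609, 0.1504]
tcp_rot: [180.0, 0.0, 100.0]
contact_force: [-1.4, 0.7, 6.5]
gripper_width: 0.271
grip_force: 29.1
```

Call:
carry_out(dp=[[0,-0.2,0],[0,-0.5,0],[0,-0.8,0],[0,-1.2,0],[0,-1.6,0],[0,-2.0,0],[0,-2.4,0],[0,-2.7,0],[0,-2.9,0],[0,-3.0,0]], angular=[[0,0,0],[0,0,0],[0,0,0],[0,0,0],[0,0,0],[0,0,0],[0,0,0],[0,0,0],[0,0,0],[0,0,0]], hand=[-1,-1,-1,-1,-1,-1,-1,-1,-1,-1])

```text
time_s: 5.73
ee_pos: [0.4007, -0.2767, 0.1504]
tcp_rot: [180.0, 0.0, 100.0]
contact_force: [1.6, 1.4, 5.2]
gripper_width: 0.272
grip_force: 29.5
```

Call:
carry_out(dp=[[0,-0.1,0],[0,-0.2,0],[0,-0.3,0],[0,-0.35,0],[0,-0.35,0]], angular=[[0,0,0],[0,0,0],[0,0,0],[0,0,0],[0,0,0]], hand=[-1,-1,-1,-1,-1])

```text
time_s: 6.15
ee_pos: [0.3907, -0.2784, 0.1504]
tcp_rot: [180.0, 0.0, 100.0]
contact_force: [-2.1, 0.2, 7.8]
gripper_width: 0.271
grip_force: 29.7
```

Call:
carry_out(dp=[[0,-0.08,0],[0,-0.15,0],[0,-0.15,0],[0,-0.15,0]], angular=[[0,0,0],[0,0,0],[0,0,0],[0,0,0]], hand=[-1,-1,-1,-1])

```text
time_s: 6.48
ee_pos: [0.3897, -0.2787, 0.1505]
tcp_rot: [179.6, 0.1, 99.9]
contact_force: [30.1, 14.5, -5.6]
gripper_width: 0.272
grip_force: 30.4
```

Call:
carry_out(dp=[[0,-0.08,0],[0,-0.13,0],[0,-0.13,0],[0,-0.13,0]], angular=[[0,0,0],[0,0,0],[0,0,0],[0,0,0]], hand=[-1,-1,-1,-1])

```text
time_s: 6.82
ee_pos: [0.3891, -0.2791, 0.1507]
tcp_rot: [179.3, 0.1, 99.9]
contact_force: [60.8, 28.7, -19.8]
gripper_width: 0.268
grip_force: 34.8
```

The lid is at its stop, so it is fully open. I'll ease off, release and rise.

Call:
carry_out(dp=[[0,0.2,0],[0,0.26,0],[0,0.26,0],[0,0.26,0],[0,0.26,0],[0,0.26,0],[0,0.26,-0.5],[0,0.26,-1.5],[0,0.26,-2.7],[0,0.26,-4]], angular=[[0,0,0],[0,0,0],[0,0,0],[0,0,0],[0,0,0],[0,0,0],[0,0,0],[0,0,0],[0,0,0],[0,0,0]], hand=[-1,-1,1,1,1,1,1,1,1,1])

```text
time_s: 7.65
ee_pos: [0.3894, -0.2778, 0.2707]
tcp_rot: [-179.9, -0.1, 100.0]
contact_force: [0.6, -1.7, -0.1]
gripper_width: 1.0
grip_force: 0.0
```

```bash
python3 - <<'E'
from m import *
from g import plan
o=get_obs(); print(o['ee_pos'],o['gripper_width'])
P=[snapshot('scene'),snapshot('top')]
# handle: fit cuboid to red region, both views; soft
ms=[]
for p in P:
    hsv=cv2.cvtColor(p['color'],cv2.COLOR_RGB2HSV); u,w=(162,165) if p is P[0] else (179,236)
    m=(((hsv[...,0]<10)|(hsv[...,0]>168))&(hsv[...,1]>110)); k=np.zeros_like(m); k[w-14:w+14,u-11:u+11]=1
    ms.append((m&k)); print('red',ms[-1].sum(),np.argwhere(ms[-1]).min(0),np.argwhere(ms[-1]).max(0))
L=box(-.008,.008,-.008,.008,-.036,.034); L[:,2]+=.232
for n,v in (('red',ms),('net',None)):
    if v is None: v=[outline_of(p,'mirror_handle')[0]['region'] for p in P]; print([np.argwhere(x).mean(0) for x in v])
    for p,x in zip(P,v):
        q,c=fit(L,[(p,x)],(.462,.255,.06)); print(n,'single',q,c)
    q,c=fit(L,list(zip(P,v)),(.462,.255,.06)); print(n,q,c)
cams=[(p,outline_of(p,'camera')) for p in P]
for p,r in cams: print('cam',[(round(t['conf'],2),t['xy'],t['region'].sum()) for t in r])
im=[]
for p,(c,r) in zip(P,((255,190),(262,205))):
    a=cv2.cvtColor(p['color'],cv2.COLOR_RGB2BGR)
    im.append(cv2.resize(a[r-33:r+33,c-33:c+33],(390,390),interpolation=0))
    c,r=(162,172) if p is P[0] else (178,236)
    im.append(cv2.resize(a[r-33:r+33,c-33:c+33],(390,390),interpolation=0))
A=np.vstack([np.hstack(im[:2]),np.hstack(im[2:])]); cv2.imwrite('pics/z.png',cv2.resize(A,(600,600),interpolation=2))
plan((.39,-.20,.30,100),(.34,.0,.33,97),(.4613,.254,.33,93.6),start=(.391,-.278,.27,100))
E
```

```text
[ 0.38944897 -0.27782038  0.27072615] 0.9996625065392409
red 177 [155 156] [178 168]
red 68 [232 172] [246 188]
red single [0.45734646 0.2479006  0.11314113] 0.13660714285714282
red single [0.45967091 0.24790973 0.19914662] 0.3451776649746193
red [0.45954792 0.24929551 0.19412506] 0.5105889662574012
[array([182.05714286, 166.66493506]), array([237.10309278, 179.81443299])]
net single [0.43587346 0.22869856 0.2167644 ] 0.7777156828501572
net single [0.4609193  0.25136465 0.1558954 ] 0.2694647201946472
net [0.46023105 0.25119414 0.27271908] 1.0457641680934728
cam [(0.8, [255.2, 215.3], np.int64(282))]
cam [(0.68, [259.9, 203.7], np.int64(535))]
(0.39, -0.2, 0.3, 100) dp [2.57, 0.42, -1.0] ang [0.0, 0.0, 0.0] rows>=2.0
(0.34, 0.0, 0.33, 97) dp [6.85, -0.48, -1.0] ang [0.0, -0.0, 0.5] rows>=5.0
(0.4613, 0.254, 0.33, 93.6) dp [7.91, 5.05, 0.0] ang [0.0, -0.0, 0.57] rows>=6.8
```

View pics/z.png

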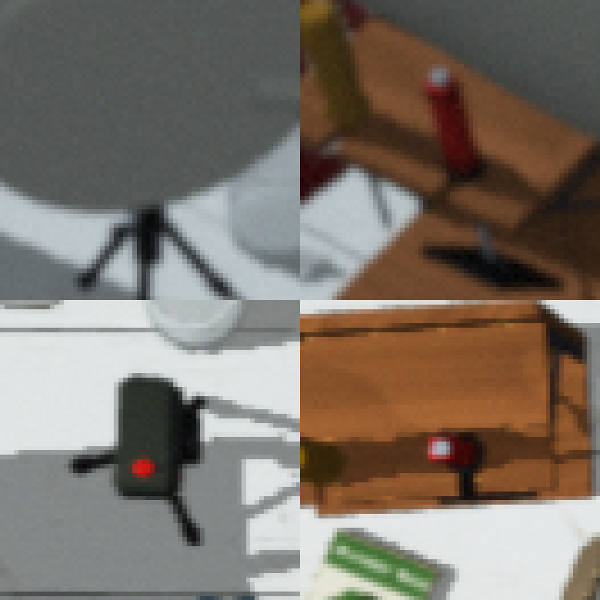

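Both views show the red handle upright, with its white cap at about top-view pixel (175,235). The glass head under the ledge shows as a thin dark sliver, so its face points to the rack's front. The camera's top face is centred at about top-view pixel (261.6,201.7).

```bash
python3 - <<'E'
from m import *
from g import plan
p=snapshot('top')
print('handle cap',atz(p,(175.4,235.3),.266))
a=atz(p,(261.6,201.7),.211); b=atz(p,(263.5,209.2),.004); print('cam',a,b)
B=np.array([.5546,-.2499])
for c in(a,b): d=B-c[:2]; print(np.degrees(np.arctan2(d[1],d[0])))
r=outline_of(p,'camera')[0]['region']; hsv=cv2.cvtColor(p['color'],cv2.COLOR_RGB2HSV)
m=(r&(hsv[...,2]<90)).astype(np.uint8); m=cv2.morphologyEx(m,cv2.MORPH_OPEN,np.ones((7,7))); q=np.argwhere(m)[:,::-1].astype(np.float32)
print(len(q),cv2.minAreaRect(q),cv2.fitEllipse(q) if len(q)>5 else 0)
plan((.39,-.18,.33,97),(.34,.1,.33,95),(.4605,.2515,.30,93.6),(.4605,.2515,.215,93.6),start=(.391,-.278,.27,100))
E
```

```text
handle cap [0.46074634 0.25497082 0.266     ]
cam [0.56028801 0.01815266 0.211     ] [0.56095145 0.02003194 0.004     ]
-91.21561885394692
-91.34791090058522
292 ((263.5, 199.0), (18.0, 17.0), 90.0) ((263.2437744140625, 199.26084899902344), (14.955408096313477, 17.596338272094727), 136.04818725585938)
(0.39, -0.18, 0.33, 97) dp [3.22, 0.53, -2.0] ang [0.0, -0.0, 0.5] rows>=2.8
(0.34, 0.1, 0.33, 95) dp [9.47, -0.52, -0.0] ang [0.0, -0.0, 0.33] rows>=6.8
(0.4605, 0.2515, 0.3, 93.6) dp [4.68, 4.44, 1.0] ang [-0.0, -0.0, 0.23] rows>=4.7
(0.4605, 0.2515, 0.215, 93.6) dp [0.0, -0.0, 2.83] ang [0.0, 0.0, 0.0] rows>=2.0
```

Call:
carry_out(dp=[[1,0.1,-1.2],[2.2,0.4,-2],[3.22,0.53,-2],[3.22,0.53,-2]], angular=[[0,0,0.5],[0,0,0.5],[0,0,0.5],[0,0,0.5]], hand=[1,1,1,1])

```text
time_s: 8.38
ee_pos: [0.3888, -0.1761, 0.3308]
tcp_rot: [180.0, -0.1, 97.1]
contact_force: [-0.0, -1.9, 0.5]
gripper_width: 1.0
grip_force: 0.0
```

Call:
carry_out(dp=[[9.47,-0.52,0],[9.47,-0.52,0],[9.47,-0.52,0],[9.47,-0.52,0],[9.47,-0.52,0],[9.47,-0.52,0],[9.47,-0.52,0],[9.47,-0.52,0]], angular=[[0,0,0.33],[0,0,0.33],[0,0,0.33],[0,0,0.33],[0,0,0.33],[0,0,0.33],[0,0,0.33],[0,0,0.33]], hand=[1,1,1,1,1,1,1,1])

```text
time_s: 9.05
ee_pos: [0.3371, 0.105, 0.3292]
tcp_rot: [-179.9, -0.1, 95.4]
contact_force: [0.5, -1.2, -0.1]
gripper_width: 0.999
grip_force: 0.0
```

Call:
carry_out(dp=[[4.7,4.45,0],[4.7,4.45,0],[4.7,4.45,0],[4.7,4.45,0],[4.7,4.45,0.5],[4.7,4.45,1],[4.7,4.45,1],[4.7,4.45,1]], angular=[[0,0,0.23],[0,0,0.23],[0,0,0.23],[0,0,0.23],[0,0,0.23],[0,0,0.23],[0,0,0.23],[0,0,0.23]], hand=[1,1,1,1,1,1,1,1])

```text
time_s: 9.72
ee_pos: [0.4591, 0.2513, 0.2987]
tcp_rot: [-179.8, 0.1, 93.6]
contact_force: [0.3, 0.2, 0.1]
gripper_width: 0.999
grip_force: 0.0
```

Call:
carry_out(dp=[[0.04,0.04,0.7],[0.04,0.04,1.4],[0.04,0.04,2.1],[0.04,0.04,2.6],[0.04,0.04,2.8],[0.04,0.04,2.8]], angular=[[0,0,0],[0,0,0],[0,0,0],[0,0,0],[0,0,0],[0,0,0]], hand=[1,1,1,1,1,1])

```text
time_s: 10.22
ee_pos: [0.4606, 0.2522, 0.2157]
tcp_rot: [-179.9, 0.0, 93.6]
contact_force: [0.0, -0.3, 0.2]
gripper_width: 1.001
grip_force: 0.0
```

Call:
carry_out(dp=[[0,0,0],[0,0,0],[0,0,0],[0,0,0],[0,0,0],[0,0,0],[0,0,0],[0,0,0],[0,0,0],[0,0,0]], angular=[[0,0,0],[0,0,0],[0,0,0],[0,0,0],[0,0,0],[0,0,0],[0,0,0],[0,0,0],[0,0,0],[0,0,0]], hand=[0,-0.3,-0.5,-0.7,-1,-1,-1,-1,-1,-1], squeeze=60)

```text
time_s: 11.05
ee_pos: [0.461, 0.2531, 0.2164]
tcp_rot: [180.0, -0.0, 93.6]
contact_force: [-2.9, 0.0, 7.0]
gripper_width: 0.178
grip_force: 58.3
```

Call:
carry_out(dp=[[0,0,-0.1],[0,-0.2,-0.12],[0,-0.5,-0.12],[0,-0.9,-0.12],[0,-1.3,-0.12],[0,-1.7,-0.12],[0,-2.1,-0.12],[0,-2.5,-0.12],[0,-2.8,-0.12],[0,-3.0,-0.12]], angular=[[0,0,0],[0,0,0],[0,0,0],[0,0,0],[0,0,0],[0,0,0],[0,0,0],[0,0,0],[0,0,0],[0,0,0]], hand=[-1,-1,-1,-1,-1,-1,-1,-1,-1,-1])

```text
time_s: 11.88
ee_pos: [0.3698, 0.2472, 0.2197]
tcp_rot: [-180.0, 0.0, 93.6]
contact_force: [0.4, -0.2, -0.3]
gripper_width: 0.181
grip_force: 58.4
```

```bash
python3 - <<'E'
from m import *
from g import plan
o=get_obs(); print(o['ee_pos'],o['tcp_rot'],o['contact_force'],o['joints'])
p=snapshot('scene'); im=cv2.cvtColor(p['color'],cv2.COLOR_RGB2BGR)[120:270,90:290]; cv2.imwrite('pics/r.png',cv2.resize(im,(800,600),interpolation=3))
c=o['ee_pos']
plan((.371,.247,.40,93.6),(.33,.10,.40,60),(.39,-.12,.40,20),(.5546,-.2499,.36,-1.2),(.5546,-.2499,.306,-1.2),start=(.371,.247,.2185,93.6))
E
```

```text
[0.36984041 0.2471866  0.21965434] [-1.79987107e+02  5.39424714e-03  9.36387856e+01] [ 0.40469763 -0.22700697 -0.26534446] [ 2.60575669e+01  1.46890395e+01  1.02187449e+02 -7.80080925e-05
  6.31374870e+01  2.24188171e+01]
(0.371, 0.247, 0.4, 93.6) dp [0.0, 0.0, -6.05] ang [0.0, 0.0, 0.0] rows>=4.4
(0.33, 0.1, 0.4, 60) dp [-4.8, -1.67, -0.0] ang [0.0, -0.0, 5.6] rows>=4.7
(0.39, -0.12, 0.4, 20) dp [-5.35, 5.4, 0.0] ang [0.0, -0.0, 6.67] rows>=5.6
(0.5546, -0.2499, 0.36, -1.2) dp [3.67, 5.95, 1.33] ang [-0.0, -0.0, 3.53] rows>=5.1
(0.5546, -0.2499, 0.306, -1.2) dp [0.0, -0.0, 1.8] ang [0.0, 0.0, 0.0] rows>=1.3
```

View pics/r.png

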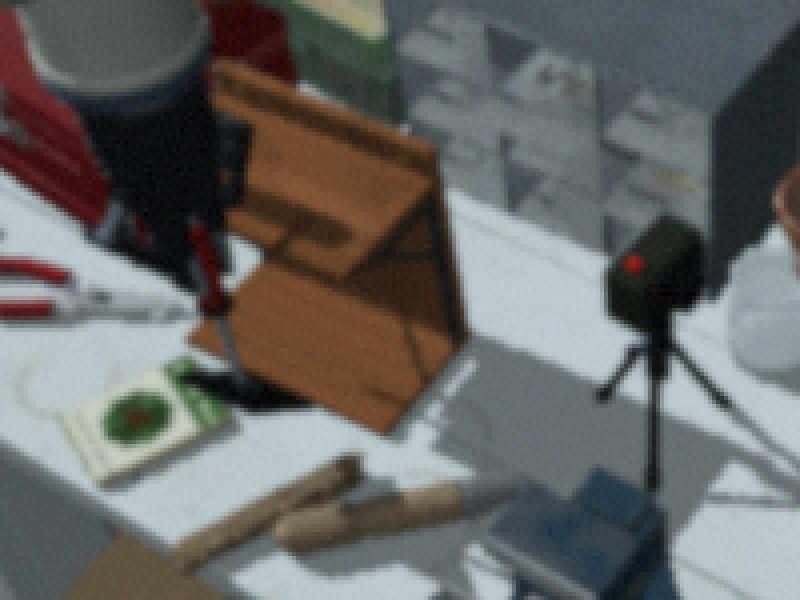

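The view shows the mirror held upright, with its head clear of the ledge at about crop (250,390), and the camera untouched at (655,270).

```bash
python3 - <<'E'
from g import plan
plan((.371,.247,.40,93.6),(.37,.08,.40,60),(.40,-.12,.40,20),(.5546,-.2499,.36,-1.2),(.5546,-.2499,.3064,-1.2),start=(.371,.247,.2185,93.6))
E
```

```text
(0.371, 0.247, 0.4, 93.6) dp [0.0, 0.0, -6.05] ang [0.0, 0.0, 0.0] rows>=4.4
(0.37, 0.08, 0.4, 60) dp [-5.55, -0.38, -0.0] ang [0.0, -0.0, 5.6] rows>=4.7
(0.4, -0.12, 0.4, 20) dp [-5.27, 4.2, 0.0] ang [0.0, -0.0, 6.67] rows>=5.6
(0.5546, -0.2499, 0.36, -1.2) dp [3.36, 5.83, 1.33] ang [-0.0, -0.0, 3.53] rows>=4.9
(0.5546, -0.2499, 0.3064, -1.2) dp [0.0, -0.0, 1.79] ang [0.0, 0.0, 0.0] rows>=1.3
```

Call:
carry_out(dp=[[0,0,-0.4],[0,0,-1.2],[0,0,-2.2],[0,0,-3.2],[0,0,-4.2],[0,0,-5.1],[0,0,-5.7],[0,0,-6.05],[0,0,-6.05]], angular=[[0,0,0],[0,0,0],[0,0,0],[0,0,0],[0,0,0],[0,0,0],[0,0,0],[0,0,0],[0,0,0]], hand=[-1,-1,-1,-1,-1,-1,-1,-1,-1])

```text
time_s: 12.68
ee_pos: [0.3723, 0.2477, 0.4033]
tcp_rot: [179.8, -0.1, 93.6]
contact_force: [0.4, 0.5, -1.6]
gripper_width: 0.178
grip_force: 58.7
```

Call:
carry_out(dp=[[-0.4,-0.03,0],[-1.1,-0.08,0],[-1.8,-0.12,0],[-2.5,-0.17,0],[-3.2,-0.22,0],[-3.9,-0.27,0],[-4.6,-0.32,0],[-5.2,-0.36,0],[-5.55,-0.38,0],[-5.55,-0.38,0]], angular=[[0,0,0.4],[0,0,1.1],[0,0,1.8],[0,0,2.5],[0,0,3.2],[0,0,3.9],[0,0,4.6],[0,0,5.2],[0,0,5.6],[0,0,5.6]], hand=[-1,-1,-1,-1,-1,-1,-1,-1,-1,-1])

```text
time_s: 13.52
ee_pos: [0.3698, 0.0784, 0.4]
tcp_rot: [-179.9, 0.1, 59.7]
contact_force: [-0.8, -0.3, -2.5]
gripper_width: 0.177
grip_force: 58.8
```

Call:
carry_out(dp=[[-0.4,0.3,0],[-1.1,0.9,0],[-1.8,1.4,0],[-2.5,2.0,0],[-3.2,2.5,0],[-3.9,3.1,0],[-4.5,3.6,0],[-5.0,4.0,0],[-5.27,4.2,0],[-5.27,4.2,0]], angular=[[0,0,0.6],[0,0,1.4],[0,0,2.3],[0,0,3.2],[0,0,4.0],[0,0,4.8],[0,0,5.6],[0,0,6.3],[0,0,6.67],[0,0,6.67]], hand=[-1,-1,-1,-1,-1,-1,-1,-1,-1,-1])

```text
time_s: 14.35
ee_pos: [0.4006, -0.1206, 0.4002]
tcp_rot: [-180.0, 0.1, 19.8]
contact_force: [-0.5, 1.0, -1.1]
gripper_width: 0.178
grip_force: 58.8
```

Call:
carry_out(dp=[[0.2,0.4,0],[0.6,1.0,0],[1.0,1.8,0],[1.5,2.6,0.2],[2.0,3.5,0.4],[2.5,4.3,0.7],[2.9,5.0,1.0],[3.2,5.5,1.2],[3.36,5.83,1.33],[3.36,5.83,1.33]], angular=[[0,0,0.3],[0,0,0.7],[0,0,1.1],[0,0,1.6],[0,0,2.1],[0,0,2.6],[0,0,3.0],[0,0,3.3],[0,0,3.53],[0,0,3.53]], hand=[-1,-1,-1,-1,-1,-1,-1,-1,-1,-1])

```text
time_s: 15.18
ee_pos: [0.5562, -0.2494, 0.3594]
tcp_rot: [-179.9, 0.1, -1.2]
contact_force: [-1.3, -0.7, -2.0]
gripper_width: 0.18
grip_force: 58.9
```

```bash
python3 - <<'E'
from m import *
o=get_obs(); print(o['ee_pos'],o['tcp_rot'],o['contact_force'],o['grip_force'],o['time_s'])
P=[snapshot('scene'),snapshot('top')]
T=o['ee_pos']; hc=T+[0,0,.0156]; g=hc-[0,0,.137]
print('glass exp px',[proj(p,g).round(1).tolist() for p in P])
for p in P:
    for l in('mirror','eggs','nest_box','camera'):
        print(l,[(round(t['conf'],2),np.round(t['xy'],1).tolist(),int(t['region'].sum())) for t in outline_of(p,l)[:2]])
ims=[]
for p,(r,c) in zip(P,((170,260),(150,270))):
    a=cv2.resize(cv2.cvtColor(p['color'],cv2.COLOR_RGB2BGR),None,fx=4,fy=4,interpolation=2)
    X=proj(p,place(.5546,-.2499,.175,box(-.075,.075,-.07,.07,0,.146)))
    for i in range(8):
        for j in(1,2,4):
            if not i&j: cv2.line(a,*[tuple(int(t) for t in X[n]*4+2) for n in(i,i|j)],(0,255,0),1)
    th=np.radians(-91.2); e1=np.array([-np.sin(th),np.cos(th),0]); x=np.array([np.cos(th),np.sin(th),0]); n=(-x-[0,0,1])/2**.5; e2=np.cross(n,e1)
    Q=np.array([g+s*.038*e1+t*.033*e2 for s,t in((1,1),(1,-1),(-1,-1),(-1,1))]); cv2.polylines(a,[(proj(p,Q)*4+2).astype(np.int32)],True,(0,255,255),1)
    ims.append(a[r*4:r*4+600,c*4:c*4+400])
cv2.imwrite('pics/f.png',np.hstack(ims))
E
```

```text
[ 0.55620341 -0.2494453   0.35939959] [-1.79942681e+02  1.01362575e-01 -1.19491803e+00] [-1.30647409 -0.72056415 -1.95229067] 58.94616186618805 15.1833
glass exp px [[[342.5, 218.7]], [[355.3, 201.5]]]
mirror [(0.97, [342.8, 214.6], 913), (0.43, [329.5, 265.4], 4560)]
eggs [(0.73, [329.7, 262.9], 4645), (0.4, [347.1, 214.5], 907)]
nest_box [(0.72, [252.1, 193.4], 846), (0.69, [328.0, 263.7], 4485)]
camera [(0.66, [255.4, 193.3], 900)]
mirror [(0.63, [355.4, 204.2], 253)]
eggs [(0.58, [354.5, 227.2], 1713)]
nest_box [(0.73, [271.2, 169.4], 424), (0.58, [353.9, 220.4], 1773)]
camera [(0.62, [261.3, 203.7], 510)]
```

View pics/f.png

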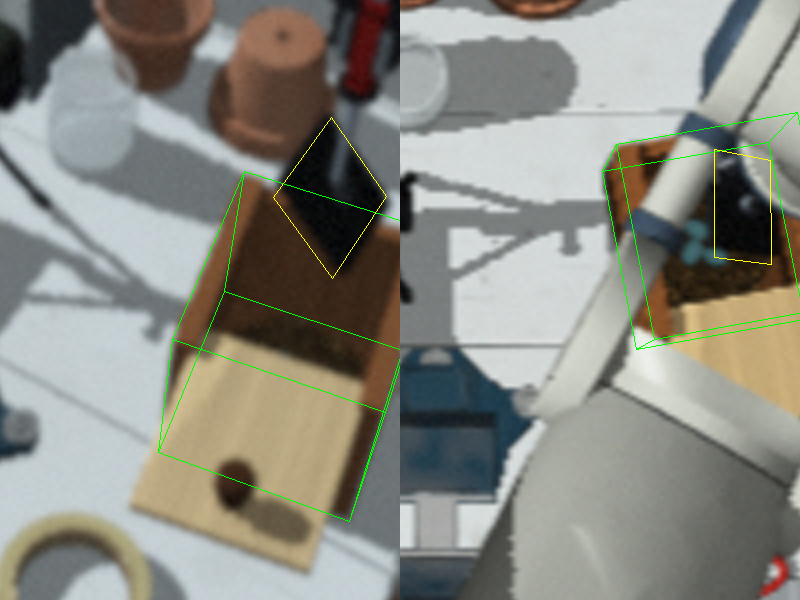

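The held mirror lies on its expected outline, the lid is open with its knob at about crop (238,483), and the eggs show at about crop (700,243). Now I lower to height.

Call:
carry_out(dp=[[0,0,0.2],[0,0,0.5],[0,0,0.9],[0,0,1.3],[0,0,1.6],[0,0,1.79],[0,0,1.79],[0,0,1.79],[0,0,1.79],[0,0,1.79]], angular=[[0,0,0],[0,0,0],[0,0,0],[0,0,0],[0,0,0],[0,0,0],[0,0,0],[0,0,0],[0,0,0],[0,0,0]], hand=[-1,-1,-1,-1,-1,-1,-1,-1,-1,-1])

```text
time_s: 16.52
ee_pos: [0.5554, -0.2495, 0.3081]
tcp_rot: [180.0, -0.1, -1.2]
contact_force: [0.8, 0.1, -2.0]
gripper_width: 0.178
grip_force: 58.8
```

```bash
python3 - <<'E'
from m import *
o=get_obs(); print(o['ee_pos'],o['tcp_rot'],o['contact_force'],o['grip_force'],o['time_s'])
P=[snapshot('scene'),snapshot('top')]
print('eggs exp px',proj(P[1],[.5546,-.2499,.03]))
a=P[1]['color'].astype(int); m=(a[...,2]-a[...,0]>15)&(a[...,1]-a[...,0]>15); k=np.zeros_like(m);k[195:225,330:370]=1
q=np.argwhere(m&k); print('blue',len(q),q.mean(0)[::-1],q.min(0)[::-1],q.max(0)[::-1])
T=o['ee_pos']; g=T+[0,0,.0156-.137]; c=P[0]
r=max(outline_of(P[0],'mirror'),key=lambda t:t['conf'])['region']; hsv=cv2.cvtColor(c['color'],cv2.COLOR_RGB2HSV)
th=np.radians(-91.2); e1=np.array([-np.sin(th),np.cos(th),0]); x=np.array([np.cos(th),np.sin(th),0]); n=(-x-[0,0,1])/2**.5; e2=np.cross(n,e1)
A=cv2.resize(cv2.cvtColor(c['color'],cv2.COLOR_RGB2BGR),None,fx=6,fy=6,interpolation=2)
for off in(0,-.006):
    Q=np.array([g+off*n+s*.038*e1+t*.033*e2 for s,t in((1,1),(1,-1),(-1,-1),(-1,1))]); cv2.polylines(A,[(proj(c,Q)*6+3).astype(np.int32)],True,(0,255,255) if off else (0,255,0),1)
h=place(*T[:2],th,box(-.008,.008,-.008,.008,0,0)); 
for z in(-.036,.034):
    h[:,2]=T[2]+.0156+z; cv2.polylines(A,[(proj(c,h[[0,2,6,4]])*6+3).astype(np.int32)],True,(255,255,0),1)
u,v=(proj(c,g)[0]*6).astype(int); cv2.imwrite('pics/e.png',A[v-350:v+250,u-300:u+300])
E
```

```text
[ 0.55535006 -0.24949788  0.30812438] [ 1.79969430e+02 -5.41024235e-02 -1.17995914e+00] [ 0.82582843  0.12882306 -1.99197493] 58.845210671424866 16.5167
eggs exp px [[346.37780522 209.90171607]]
blue 60 [341.15       210.21666667] [330 205] [350 215]
```

View pics/e.png

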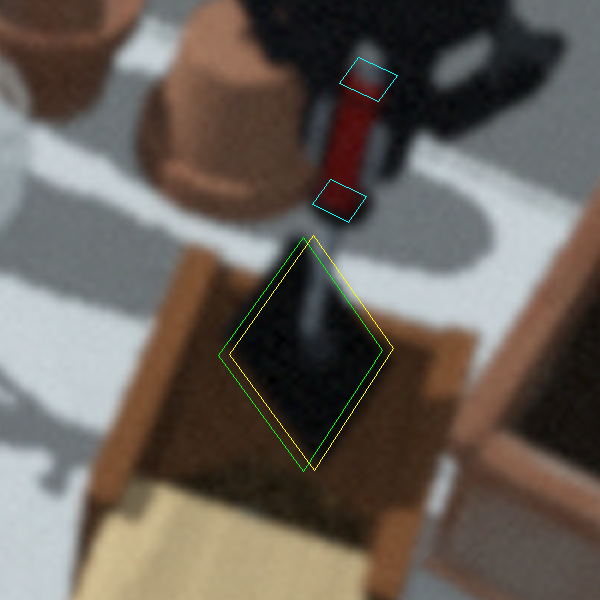

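The mirror matches its expected outline to within a millimetre or two: the head is around crop (305,355) and the handle is upright. It hangs over the nest and clear of the box. Handing in.

```bash
python3 -c "
from station import *
print(job_done())"
```

```text
the job is handed in; nothing more can be done
None
```

I handed the job in at about 17 s: the lid is fully open and the gripper is holding the mirror still, upright above the eggs, level with the lens and facing the camera, but I got no verdict back.

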